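# Check a hammer head's length on the slanted gauge

## Task

Lay the bright cross-pein hammer head flat on the slanted length gauge, eye up, with its blue-banded striking face towards the fixed jaw and its long side against the brass ledge along its whole length, and let go of it so that it rests there by itself. Then slide the red jaw up to the head until the head is held snugly between the two jaws with no gap at either end, still flat on the plate and against the ledge, and leave it so. Leave the other things on the bench where they are.

Things in the scene. Friction and masses are not known exactly. Their poses are not given: they have to be found in the camera images.
- head: The work: bright bare-steel cross-pein hammer head without handle, 90 long (its y) x 30 wide (x) x 30 high (z), about 0.5 kg, lying with its eye upward. Origin: centre of the underside, midway along the length, where it balances. Its long sides x=-15 and x=+15 are flat and parallel; top and underside are alike. The eye is a slot 12 (x) by 26 (y) through it along z, at y=0..26.
- head_face (a point): Centre of the head's flat striking face, which has a blue band 10 wide painted round the head just behind it (head frame 0, +45, 15 mm).
- head_pein (a point): Middle of the head's pein edge (head frame 0, -45, 15 mm). The pein is a wedge: its height narrows from 30 at y=-12 to 8 at the tip, at mid-height, but it keeps the full 30 width, so both ends butt squarely against a jaw.
- gauge_plate: Slanted steel plate of the length gauge, fixed on a green stand, 20 degrees steep, low edge towards the robot at yaw 0. Origin: the corner on its upper surface where ledge and fixed jaw meet, 48 mm above the bench. +x: up the slope; +y: level, along the ledge into the fixed jaw; +z: out of the plate. A well laid head has its origin at x=15, y=-45, z=0 and its axes along these.
- ledge (a point): Middle of the brass ledge's top inner edge (plate frame 0, -97.5, 10 mm). The ledge is 10 thick (x=-10..0), 10 high above the plate, and runs along the low edge over y=-215..+20. The plate spans x=-10..110 and y=-215..+20, with a guide rail 8 high at x=100..108.
- fixed_jaw (a point): Top middle of the fixed jaw's inner face (plate frame 52, 0, 28 mm). The dark steel fixed jaw is 28 high, at x=0..104, y=0..20; its inner face is y=0.
- jaw (a joint): Opening of the gauge in m: distance between the inner faces of fixed and sliding jaw (0 shut, 0.155 fully open). Closing moves the red sliding jaw towards the plate's +y. It takes about 2 N to slide, has no spring and stays where it is left. It can be pushed on its back or held by its fin.
- jaw_face (a point): Point on the sliding jaw's inner face (plate frame 15, -opening, 15 mm). The red jaw block is 24 thick (back face at y=-opening-24), at x=4..92, and up to 28 above the plate; its carriage on the rail (x=92..116, up to 31 high) reaches 50 back from the inner face.
- jaw_fin (a point): Top centre of the black grip fin on the sliding jaw: 24 (x) x 12 (y), standing 34 above the jaw block, its top 62 above the plate, at plate x=30 and 12 behind the jaw's inner face.
- ballhead: Bystander: dark ball-pein hammer head, 85 long, 30 high, lying on the bench. Not the work.
- tongs: Bystander: black forging tongs, 340 long (y), 15 high, lying at the far side.
- hammer: Bystander: hammer with wooden handle, lying near the robot, to one side.
- brush: Bystander: wooden wire brush, 200 long, 31 high, lying near the robot.
- chisel: Bystander: cold chisel with a blue shank, 135 long, 14 thick, far right.
- tin: Bystander: yellow tin, 84 diameter, 110 high, far left.
Not all that is in view belongs to the job. What is shaped like the head but orange or purple is not meant.

How it is judged (in metres and radians):
On the way:
1. the head rests by itself, not held, flat on the plate, both ends within 4 mm of the ledge, striking face towards and within 65 mm of the fixed jaw, the sliding jaw not yet touching it (x of head_face in the frame of gauge_plate between 0.0125 and 0.019 m and z of head_face in the frame of gauge_plate between 0.012 and 0.0185 m and x of head_pein in the frame of gauge_plate between 0.0125 and 0.019 m and z of head_pein in the frame of gauge_plate between 0.012 and 0.0185 m and y of head_face in the frame of gauge_plate between -0.065 and 0.003 m and angle between the z axis of head and the z axis of gauge_plate, either way round below 0.07 rad and contact force between head and the fingers below 0.05 N and contact force between head and jaw below 0.05 N and value of joint jaw above 0.098 m and linear speed of head below 0.02 m/s), for 0.2 s.
At the end, for the whole second after the job is handed in: The head lies flat on the slanted plate (within 4 degrees), both its ends within 2.5 mm of touching the ledge, striking face towards and within 3 mm of the fixed jaw, and the jaw opening is between 87 and 92 mm (the head is 90 mm long: at most 2 mm of gap in all); released and at rest (x of head_face in the frame of gauge_plate between 0.0125 and 0.0175 m and z of head_face in the frame of gauge_plate between 0.012 and 0.0185 m and x of head_pein in the frame of gauge_plate between 0.0125 and 0.0175 m and z of head_pein in the frame of gauge_plate between 0.012 and 0.0185 m and y of head_face in the frame of gauge_plate between -0.003 and 0.003 m and angle between the z axis of head and the z axis of gauge_plate, either way round below 0.07 rad and contact force between head and the fingers below 0.05 N and value of joint jaw between 0.087 and 0.092 m and linear speed of head below 0.01 m/s).
It fails at once if another thing on the bench is moved by more than 30 mm (distance of any of ballhead, tongs, hammer, brush, chisel, tin from where it was at the start of the episode above 0.03 m).
It also fails if it takes over 51 s, if anything falls off the work surface, if the arm or the gripper's body presses on something with over 40 N, if the wrist force passes 120 N, or if a joint passes its speed limit or range.

## Robot

A 6-joint arm with a two-finger parallel gripper is mounted at the origin on the work surface. World frame = base frame: x ahead of the robot, y to its left, z up, the work surface at z = 0. Lengths are in m, angles in degrees, forces in N, time in s.
With the tool pointing down it reaches from about 0.35 to 0.85 m from the base axis. Payload 8.1 kg.
Tool frame: the origin (TCP) lies midway between the tips of the shut fingers; the grasp point (between the pads) lies 19 mm behind it; z points along the fingers, y is the line along which they close (so a half turn about z gives the same grasp; the last joint's range is limited). The gripper opens to 93 mm and grips with 3 to 60 N. Pads are 15 mm wide; open, the fingers measure 128 mm over their backs; the gripper's body (75 mm by 188 mm) begins 65 mm behind the grasp point.
Start: joints at [67.815, 7.471, 85.268, -0, 87.261, -4.893], TCP at [0.178, 0.573, 0.219] pointing down, gripper open.
Joint ranges: [-169.43, 169.43], [-51.17, 129.36], [1.28, 143.12], [-76.62, 256.62], [0, 156.53], [-152.29, 152.29]. Speed limits (degrees/s): [136.94, 136.94, 159.86, 180, 180, 180].

## Interface

Orientations are given as [roll, pitch, yaw] about the fixed x, y, z axes, in that order (R = Rz(yaw) Ry(pitch) Rx(roll)).
In Python, from workcell import manip, read_camera gives the robot as it stands. The module is installed in compiled form; this text tells all that it offers.
- The arm moves only by the shell command python3 -m inch 'ROWS' [FORCE]. ROWS is JSON, a list of rows, each a list of 5 numbers: the opening in per cent of the stroke, from 0 (shut) to 100 (fully open), then the shift along the world's x, y, z in m, then the turn about the world's z in rad. In form: [[jaw, tx, ty, tz, roll], ...]. A call has 1 to 12 rows; each row shifts and turns the commanded pose from where the row before left it; what a row does not reach is not made up. A row lasts 1/8 s, in which the tool goes at most 62.5 mm and 10.7 degrees, less where a joint would pass 70% of its speed; a pose out of reach is approached as far as the arm can. A call is refused whole if a number of a shift passes 0.0625 or a number of a turn 0.188, either way. A call with a gripper value outside its range is refused whole. The fingers move at their own pace and stop on an object; FORCE is the grip in N (left out, the last holds). Time passes only in rows, so rows that do not move let the fingers close. It gives the time, the measured TCP pose, the force, the opening and the grip force at its end, in the units of the state.
- manip.get_obs(): the state, without advancing time (a new reading comes with each control period).
- read_camera(name): name is "side" or "top" or "wrist"; returns a dict with "color" (480x640x3 uint8, red, green, blue), "intrinsics" (3x3 intrinsics, pixels), "world_to_cam" (4x4, takes a point from world to camera coordinates); the wrist camera has in their place "hand_eye" (4x4, takes a point from camera to tool coordinates, whose origin is the TCP and whose axes are the flange's). Camera axes: x right, y down, z forward; pixel columns grow to the right and rows downward; lengths in m; the calibration is good to about 2 mm. A picture is of the moment at which its call begins: read the wrist's pose just before it. There is no depth.
- manip.hand_in(): hands the job in; it is judged then, once.
The state is a dict: "time_s": time; "joints": joint angles; "qvel": joint speeds; "effort": joint torques, N m; "eef_pos": TCP position; "tool_rot": TCP orientation; "wrist_force": force on the tool from outside, world axes, zero at the start; "wrist_torque": the same for the moment, N m; "grip_width": opening from 0.0 (shut) to 1.0 (fully open); "grasp_force": force on a finger pad.
Only numpy, scipy, OpenCV 4.12 (cv2) and the standard library are available. Lean on these libraries where they do the work, as an engineer would, in place of code of your own. Each camera call takes 0.05 s, during which the arm holds its last target. There are 200 camera calls.

## Working session

There is one attempt and no reset: what is moved stays moved. The work goes in short steps, Python scripts to look and compute and a shell command to move; the robot and the scene stay as the last step left them, time stands still between calls to the robot, and variables do not carry over. Pictures are saved under pics/ and viewed, at most 10 in all, crops included, and the job is handed in when it is done.

```bash
mkdir -p pics; python3 - <<'E'
from workcell import manip, read_camera
import cv2,numpy as np
for n in("top","side"):
    c=read_camera(n); cv2.imwrite(f"pics/{n}0.png",c["color"][:,:,::-1]); np.savez(f"{n}.npz",**{k:c[k] for k in("intrinsics","world_to_cam")})
    print(n,c["intrinsics"].round(1).tolist(),c["world_to_cam"].round(3).tolist())
o=manip.get_obs();print(o)
print(read_camera("wrist")["hand_eye"].round(4).tolist())
E
```

```text
top [[456.6, 0.0, 320.4], [0.0, 456.6, 243.9], [0.0, 0.0, 1.0]] [[0.025, -0.999, 0.024, 0.014], [-0.999, -0.026, -0.037, 0.528], [0.038, -0.023, -0.999, 0.998], [0.0, 0.0, 0.0, 1.0]]
side [[472.5, 0.0, 322.2], [0.0, 472.5, 242.5], [0.0, 0.0, 1.0]] [[0.928, -0.373, -0.015, -0.488], [-0.2, -0.463, -0.863, 0.193], [0.315, 0.804, -0.504, 0.884], [0.0, 0.0, 0.0, 1.0]]
{'time_s': 0.1, 'joints': array([ 6.78158939e+01,  7.51055037e+00,  8.53225411e+01,  1.04890722e-03,
        8.72621630e+01, -4.89087267e+00]), 'qvel': array([ 0.00298572, -0.10908684, -0.11729456, -0.07542856, -0.05115434,
        0.05573871]), 'effort': array([ 1.16817351e-03, -5.61339498e+01, -4.93099129e+01,  7.69892475e-02,
        2.90983234e-02, -2.99946308e-06]), 'eef_pos': array([0.17811305, 0.57241629, 0.21769954]), 'tool_rot': array([-1.79905182e+02, -9.16503291e-03,  1.62706708e+02]), 'wrist_force': array([-0.33159544, -0.14106822, -0.25251024]), 'wrist_torque': array([-0.00979702, -0.03963537, -0.0176872 ]), 'grasp_force': 0.0, 'grip_width': 0.9993561566363415}
[[0.0009, -0.9586, -0.2846, 0.0807], [1.0, 0.0009, 0.0004, 0.0016], [-0.0001, -0.2846, 0.9586, -0.167], [0.0, 0.0, 0.0, 1.0]]
```

View pics/top0.png

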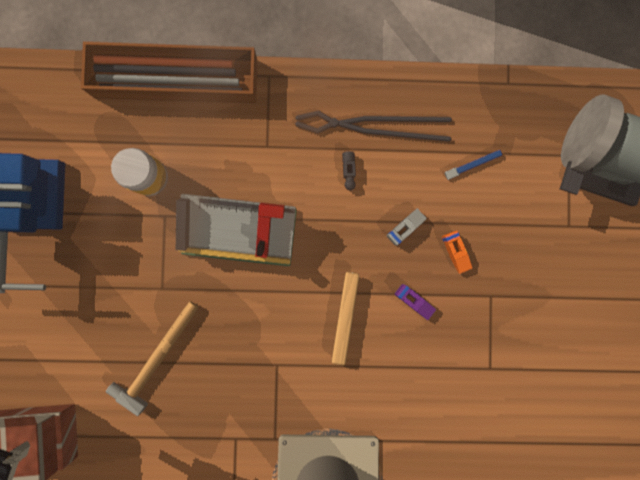

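View pics/side0.png

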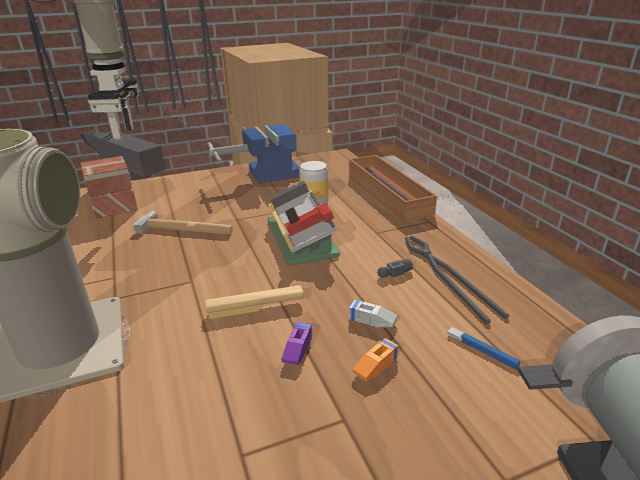

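The top view shows three hammer-head shapes: bright steel at (406,227), orange at (458,252) and purple at (416,302). The bright one fits, and its blue band is at its lower-left end (393,237). The gauge runs from (178,197) to (295,263), with the fixed jaw at the left and the red jaw near (268,230). Next I'll enlarge and measure.

```bash
cat > h.py <<'E'
import numpy as np,cv2
def ray(n,u,v,z):
    c=np.load(n+".npz");K,T=c["intrinsics"],c["world_to_cam"]
    R,t=T[:3,:3],T[:3,3]; o=-R.T@t; d=R.T@np.linalg.inv(K)@[u,v,1]
    return o+d*(z-o[2])/d[2]
def pix(n,p):
    c=np.load(n+".npz");q=c["world_to_cam"]@np.r_[p,1];q=c["intrinsics"]@q[:3];return q[:2]/q[2]
E
python3 - <<'E'
import cv2,numpy as np
from h import *
t=cv2.imread("pics/top0.png")
a=cv2.resize(t[185:275,170:300],None,fx=5,fy=5,interpolation=cv2.INTER_CUBIC)[:, :650]
s=cv2.imread("pics/side0.png")
cv2.imwrite("pics/crop_g.png",a)
b=cv2.resize(t[195:260,380:440],None,fx=6,fy=6,interpolation=cv2.INTER_CUBIC)
cc=cv2.resize(s[290:340,340:405],(507,390),interpolation=cv2.INTER_CUBIC)
b=cv2.resize(b,(360,390));b=cv2.hconcat([b,cc])[:, :800];cv2.imwrite("pics/crop_h.png",b)
hsv=cv2.cvtColor(t,cv2.COLOR_BGR2HSV)
w=hsv[200:255,380:430]
m=np.zeros(t.shape[:2],np.uint8); m[200:255,380:432]=(((w[...,1]<60)&(w[...,2]>90))|((w[...,0]>95)&(w[...,0]<130)&(w[...,1]>80)))[:,:52].astype(np.uint8)*255 if False else 0
H,S,V=cv2.split(hsv)
def big(m,x0,x1,y0,y1):
    k=np.zeros_like(m);k[y0:y1,x0:x1]=m[y0:y1,x0:x1]
    c,_=cv2.findContours(k,cv2.RETR_EXTERNAL,cv2.CHAIN_APPROX_NONE);return max(c,key=cv2.contourArea)
steel=((S<70)&(V>80)).astype(np.uint8)*255; blue=((H>95)&(H<130)&(S>80)).astype(np.uint8)*255
c=big(cv2.morphologyEx(steel|blue,cv2.MORPH_CLOSE,np.ones((3,3))),380,435,200,255)
r=cv2.minAreaRect(c);print("head rect",r,cv2.boxPoints(r).round(1).tolist(),[ray("top",*p,.03)[:2].round(4).tolist() for p in cv2.boxPoints(r)], ray("top",*r[0],.028).round(4))
bl=big(blue,380,435,200,255).reshape(-1,2);print("blue",bl.mean(0),ray("top",*bl.mean(0),.03).round(4))
for nm,m in(("brass",((H>18)&(H<35)&(S>120)&(V>120))),("red",((H<6)|(H>174))&(S>170)&(V>70))):
    c=big(m.astype(np.uint8)*255,170,300,185,275);r=cv2.minAreaRect(c);print(nm,cv2.contourArea(c),r,cv2.boxPoints(r).round(1).tolist())
E
```

```text
head rect ((406.0380859375, 226.51377868652344), (15.587488174438477, 40.59996795654297), 46.46879959106445) [[386.0, 234.8000030517578], [415.3999938964844, 206.89999389648438], [426.1000061035156, 218.1999969482422], [396.70001220703125, 246.10000610351562]] [[0.5505, -0.1143], [0.6132, -0.1775], [0.5891, -0.2014], [0.5266, -0.1381]] [ 0.5699 -0.1582  0.028 ]
blue [395.20833333 237.        ] [ 0.5463 -0.1345  0.03  ]
brass 255.0 ((241.13414001464844, 255.79269409179688), (86.57832336425781, 5.742440223693848), 6.340191841125488) [[197.8000030517578, 253.89999389648438], [198.39999389648438, 248.1999969482422], [284.5, 257.70001220703125], [283.79998779296875, 263.3999938964844]]
red 572.5 ((269.7477722167969, 229.9141387939453), (24.303211212158203, 53.08483123779297), 3.2704882621765137) [[256.1000061035156, 255.6999969482422], [259.1000061035156, 202.6999969482422], [283.3999938964844, 204.10000610351562], [280.3999938964844, 257.1000061035156]]
```

View pics/crop_g.png

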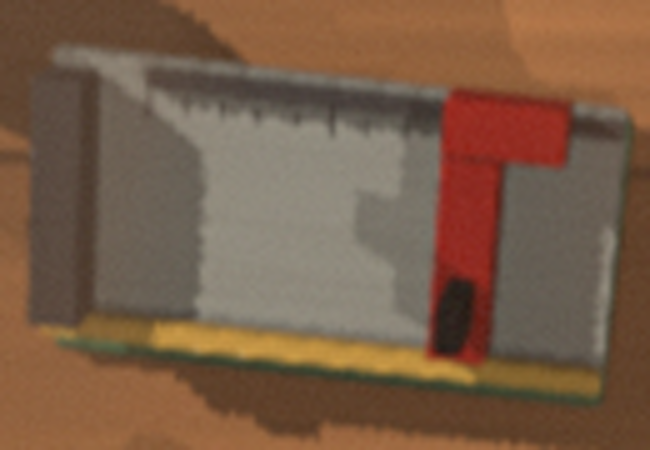

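View pics/crop_h.png

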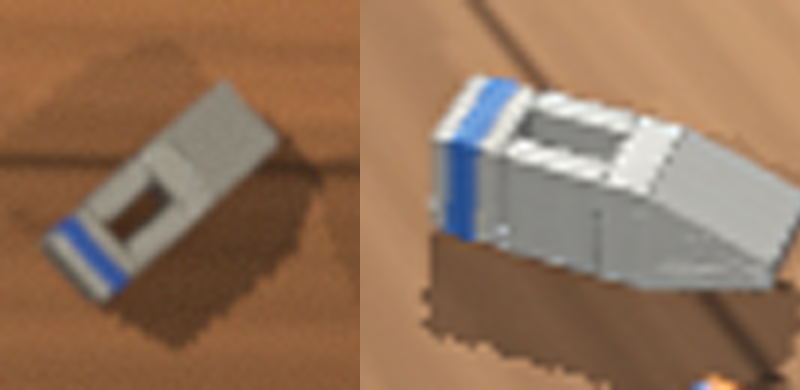

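The crops confirm the bright head: eye up, blue band at its lower-left end. On the gauge, the fixed jaw's inner top edge runs from about (186,199) to (186,249). The brass ledge runs along the bottom, tilted about 6° in the image, and the red jaw's inner face is at u≈256–259.

```bash
python3 - <<'E'
import cv2,numpy as np
from h import *
t=cv2.imread("pics/top0.png");H,S,V=cv2.split(cv2.cvtColor(t,cv2.COLOR_BGR2HSV))
m=(H>16)&(H<35)&(S>105)&(V>80)
P=[]
for u in range(203,252,2):
    r=np.where(m[240:268,u])[0]
    if len(r)>2:P.append((u,240+r[0]-.5,240+r[-1]+.5))
P=np.array(P);W=np.array([ray("top",u,v,.0574) for u,v,_ in P]);W2=np.array([ray("top",u,v,.054) for u,_,v in P])
k=np.polyfit(W[:,1],W[:,0],1);k2=np.polyfit(W2[:,1],W2[:,0],1)
yaw=-np.arctan(k[0]);print("yaw",np.degrees(yaw),np.degrees(-np.arctan(k2[0])),"mean x inner/outer",W[:,0].mean(),W2[:,0].mean(),"y",W[:,1].mean(),"resid",(W[:,0]-np.polyval(k,W[:,1])).std())
# jaw top inner corners
f=lambda c:np.array([(c[0]+.5)/5-.5+170,(c[1]+.5)/5-.5+185])
a=ray("top",*f((80,322)),.0743);b=ray("top",*f((90,72)),.1099);print("jaw low/high",a,b)
print("sliding low inner",ray("top",*f((429,355)),.0757),"high",ray("top",*f((445,92)),.115))
X=lambda O,ps,p:(lambda c,s:np.array([O[0],O[1],.048])+np.array([[c,-s,0],[s,c,0],[0,0,1]])@np.array([p[0]*np.cos(.349)-p[2]*np.sin(.349),p[1],p[0]*np.sin(.349)+p[2]*np.cos(.349)]))(np.cos(ps),np.sin(ps))
# solve O: ledge line & jaw points
ps=yaw
ex=np.array([np.cos(ps),np.sin(ps)]);ey=np.array([-np.sin(ps),np.cos(ps)])
ox=W[:,:2].mean(0)@ex+.01*np.sin(.349); ox2=W2[:,:2].mean(0)@ex+.01*np.cos(.349)+.01*np.sin(.349)
oy=(a[:2]@ey+b[:2]@ey)/2;print(ox,ox2,a[:2]@ey,b[:2]@ey)
O=(ox+ox2)/2*ex+oy*ey;print("O",O)
for p in((0,-.215,.01),(0,0,.028),(.104,0,.028),(.104,-.215,.008),(.11,.02,0),(-.01,-.215,.01)):print(p,pix("top",X(O,ps,p)).round(1),pix("side",X(O,ps,p)).round(1))
print("target head origin",X(O,ps,(.015,-.065,0)))
E
```

```text
yaw -5.098564506443508 -4.918258552704591 mean x inner/outer 0.5061057137234707 0.4927476391585649 y 0.22304847190131663 resid 0.0006106143822561777
jaw low/high [0.50799955 0.30459686 0.0743    ] [0.60640817 0.29457167 0.1099    ]
sliding low inner [0.49802963 0.16145479 0.0757    ] high [0.60171576 0.1536194  0.115     ]
0.4877006130471944 0.4837765389625105 0.34853724777810463 0.34729722986886136
O [0.51473583 0.30337336]
(0, -0.215, 0.01) [290.8 259.3] [293.6 244. ]
(0, 0, 0.028) [185.7 250.4] [271.6 199.7]
(0.104, 0, 0.028) [187.  200.9] [306.8 182.6]
(0.104, -0.215, 0.008) [295.7 211.1] [334.4 224.6]
(0.11, 0.02, 0) [181.3 194. ] [310.6 187.4]
(-0.01, -0.215, 0.01) [290.3 263.8] [289.6 246. ]
target head origin [0.52299927 0.23737787 0.05312937]
```

```bash
python3 -m inch '[[100,0.026,-0.048,0,-0.042],[100,0.026,-0.048,0,-0.042],[100,0.026,-0.048,0,-0.042],[100,0.026,-0.048,0,-0.042],[100,0.026,-0.048,0,-0.042],[100,0.026,-0.048,0,-0.042],[100,0.026,-0.048,0,-0.042],[100,0.026,-0.048,0,-0.042],[100,0.026,-0.048,0,-0.042],[100,0.026,-0.048,0,-0.042],[100,0.026,-0.048,0,-0.042],[100,0.026,-0.048,0,-0.042]]' 30
python3 -m inch '[[100,0.028,-0.053,0,0],[100,0.028,-0.053,0,0],[100,0.027,-0.052,0,0],[100,0,0,0,0],[100,0,0,0,0]]'
python3 - <<'E'
from workcell import manip, read_camera
import cv2,numpy as np
from scipy.spatial.transform import Rotation as Ro
o=manip.get_obs();c=read_camera("wrist");I=c["color"][:,:,::-1].copy();cv2.imwrite("pics/w1.png",I)
T=np.eye(4);T[:3,:3]=Ro.from_euler("xyz",o["tool_rot"],degrees=True).as_matrix();T[:3,3]=o["eef_pos"]
w2c=np.linalg.inv(T@c["hand_eye"]);np.savez("wrist.npz",intrinsics=c["intrinsics"],world_to_cam=w2c)
from h import *
H,S,V=cv2.split(cv2.cvtColor(I,cv2.COLOR_BGR2HSV))
b=((H>100)&(H<130)&(S>110)&(V>60)).astype(np.uint8)*255
cs,_=cv2.findContours(b,0,1)
for k in sorted(cs,key=cv2.contourArea)[-2:]:
    r=cv2.minAreaRect(k);print(cv2.contourArea(k),r,[ray("wrist",*p,.03).round(4).tolist() for p in cv2.boxPoints(r)])
print(o["eef_pos"],o["tool_rot"],o["time_s"])
E
```

```text
time_s: 1.65
eef_pos: [0.4908, -0.0048, 0.2186]
tool_rot: [180.0, -0.0, 133.7]
wrist_force: [1.1, 0.3, 0.7]
grip_width: 1.0
grasp_force: 0.0
time_s: 2.28
eef_pos: [0.5729, -0.1608, 0.218]
tool_rot: [-180.0, -0.1, 133.8]
wrist_force: [-0.0, 0.1, 0.3]
grip_width: 0.998
grasp_force: 0.0
205.5 ((309.2144775390625, 400.2647705078125), (10.715387344360352, 23.824058532714844), 22.38013458251953) [[0.7242, -0.3597, 0.03], [0.7096, -0.3272, 0.03], [0.7227, -0.323, 0.03], [0.7377, -0.3556, 0.03]]
244.5 ((219.9707489013672, 112.36942291259766), (36.08385467529297, 11.348238945007324), 71.02959442138672) [[0.41, -0.1496, 0.03], [0.4154, -0.1398, 0.03], [0.4435, -0.1562, 0.03], [0.4381, -0.1663, 0.03]]
[ 0.57288975 -0.16084026  0.21797539] [-1.79981636e+02 -8.83674296e-02  1.33795766e+02] 2.275
```

View pics/w1.png

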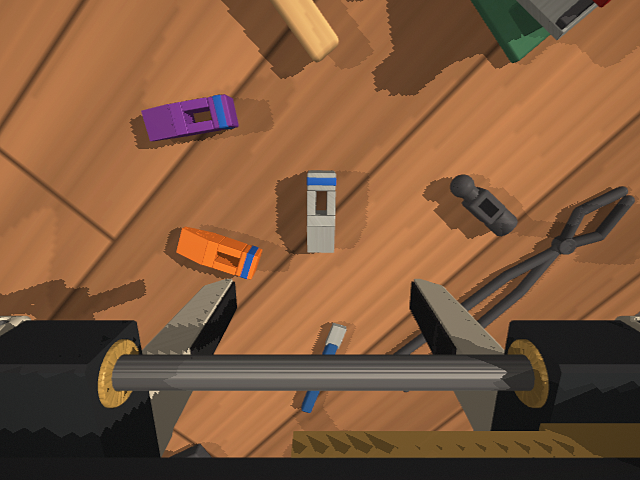

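The wrist view shows the bright head at (321,212), blue band at (321,181), standing upright in the image, so the closing line is already square to it. The orange one is at (220,252) and the purple at (190,117). I'll measure the bright head.

```bash
python3 - <<'E'
from h import *
I=cv2.imread("pics/w1.png");H,S,V=cv2.split(cv2.cvtColor(I,cv2.COLOR_BGR2HSV))
b=((H>100)&(H<130)&(S>110))[165:200,295:350];v,u=np.where(b);u=u+295;v=v+165;print(u.min(),u.max(),v.min(),v.max())
print("band mid y=40:",ray("wrist",u.mean(),v.mean(),.03))
m=((S<70)&(V>100)).astype(np.uint8)[165:260,295:350]
for r in range(25,85,10):
    q=np.where(m[r])[0]+295;print(165+r,q.min(),q.max(),end=" ; ")
a=ray("wrist",321,180,.03);c=ray("wrist",321,225,.03);d=(a-c)[:2];print("yaw",np.degrees(np.arctan2(-d[0],d[1])))
E
```

```text
307 335 177 185
band mid y=40: [ 0.54414139 -0.13236446  0.03      ]
190 315 334 ; 200 307 334 ; 210 307 335 ; 220 307 334 ; 230 307 334 ; 240 307 333 ; yaw 43.765305579038504
```

```bash
python3 -m inch '[[100,-0.001,0,-0.05,0],[100,0,0,-0.05,0],[100,0,0,-0.05,0],[100,0,0,-0.04,0],[100,0,0,-0.017,0],[100,0,0,0,0],[20,0,0,0,0],[20,0,0,0,0],[20,0,0,0,0],[20,0,0,0,0],[20,0,0,0,0],[20,0,0,0,0]]' 30
python3 -m inch '[[20,0,0,0,0],[20,0,0,0,0]]'
```

```text
time_s: 3.82
eef_pos: [0.5723, -0.1611, 0.0116]
tool_rot: [-180.0, -0.0, 133.8]
wrist_force: [-0.1, 0.2, -0.6]
grip_width: 0.405
grasp_force: 0.0
time_s: 4.08
eef_pos: [0.5721, -0.1613, 0.0115]
tool_rot: [-180.0, -0.0, 133.8]
wrist_force: [-1.4, -2.3, -0.1]
grip_width: 0.318
grasp_force: 30.0
```

```bash
python3 -m inch '[[20,0,0,0.04,0],[20,0,0,0.055,0],[20,0,0,0.06,0],[20,-0.0048,0.030,0,-0.08],[20,-0.0048,0.045,0,-0.09],[20,-0.0048,0.045,0,-0.09],[20,-0.0048,0.045,0,-0.09],[20,-0.0048,0.045,0,-0.09],[20,-0.0048,0.045,0,-0.09],[20,-0.0048,0.045,0,-0.09],[20,-0.0048,0.045,0,-0.09],[20,-0.0048,0.04,0,-0.09]]'
python3 -m inch '[[20,-0.005,0.016,0,-0.052],[20,0,0,0,0],[20,0,0,0,0],[20,0,0,0,0]]'
python3 - <<'E'
from workcell import manip, read_camera
import cv2,numpy as np
from scipy.spatial.transform import Rotation as Ro
o=manip.get_obs();c=read_camera("wrist");cv2.imwrite("pics/w2.png",c["color"][:,:,::-1])
T=np.eye(4);T[:3,:3]=Ro.from_euler("xyz",o["tool_rot"],degrees=True).as_matrix();T[:3,3]=o["eef_pos"]
np.savez("wrist2.npz",intrinsics=c["intrinsics"],world_to_cam=np.linalg.inv(T@c["hand_eye"]))
print(o["eef_pos"],o["tool_rot"],o["time_s"])
E
```

```text
time_s: 5.58
eef_pos: [0.528, 0.2254, 0.1655]
tool_rot: [-179.9, 0.0, 87.9]
wrist_force: [0.3, -0.1, -4.4]
grip_width: 0.321
grasp_force: 30.0
time_s: 6.08
eef_pos: [0.5243, 0.2389, 0.1664]
tool_rot: [-180.0, 0.0, 85.0]
wrist_force: [0.7, -0.4, -4.7]
grip_width: 0.322
grasp_force: 30.0
[0.52426114 0.23894919 0.16638766] [-1.79981568e+02  2.07050870e-02  8.49833515e+01] 6.075
```

View pics/w2.png

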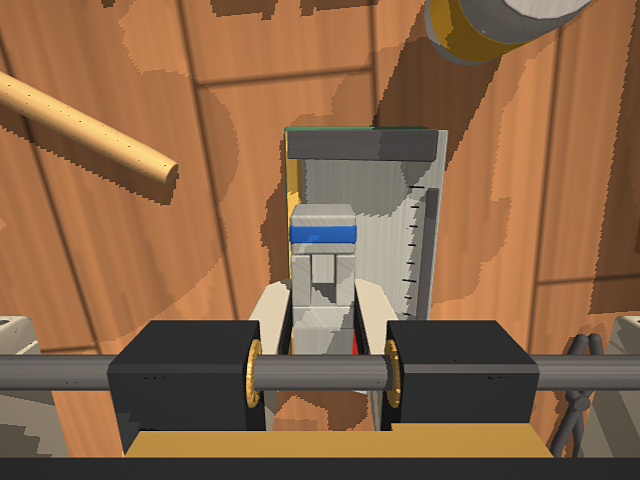

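The wrist view shows the head level in the fingers, face (band at (323,233)) towards the dark fixed jaw at v≈130–160. The brass ledge is at u≈290–302. I'll check the gauge pose against this view.

```bash
python3 - <<'E'
from h import *
O=np.array([.5147,.3034,.048]);ps=np.radians(-5)
def X(p):
    c,s,a,b=np.cos(ps),np.sin(ps),np.cos(.349),np.sin(.349)
    return O+np.array([[c,-s,0],[s,c,0],[0,0,1]])@[p[0]*a-p[2]*b,p[1],p[0]*b+p[2]*a]
for p in((0,0,.01),(-.01,0,.01),(0,-.03,.01),(-.01,-.03,.01),(.05,0,.028),(.05,.02,.028),(0,0,.028),(.104,0,.028),(.1,-.05,.008),(-.01,.02,.01)):print(p,pix("wrist2",X(p)).round(1))
I=cv2.imread("pics/w2.png");H,S,V=cv2.split(cv2.cvtColor(I,cv2.COLOR_BGR2HSV));m=(H>17)&(H<35)&(S>120)
for v in(170,185,200):
    q=np.where(m[v,280:320])[0]+280;print(v,q.min(),q.max())
print("V col 370",V[120:170:2,370])
b=((H>100)&(H<130)&(S>110))[200:260];v,u=np.where(b);print(u.min(),u.max())
E
```

```text
(0, 0, 0.01) [300.5 163. ]
(-0.01, 0, 0.01) [289.1 162.7]
(0, -0.03, 0.01) [301.2 200.5]
(-0.01, -0.03, 0.01) [290.1 199.8]
(0.05, 0, 0.028) [356.  166.3]
(0.05, 0.02, 0.028) [356.8 136.3]
(0, 0, 0.028) [290.8 164.5]
(0.104, 0, 0.028) [437.3 168.5]
(0.1, -0.05, 0.008) [426.2 234.8]
(-0.01, 0.02, 0.01) [288.4 136.6]
170 286 301
185 287 301
200 287 301
V col 370 [162 164 175  79 133 100  84  83  83  83  84  83  84  84  87  87  84  85
  84  83  82 128 126 128 127]
290 418
```

```bash
python3 -m inch '[[20,0,0,-0.04,0],[20,0,0,-0.035,0],[20,0,0,-0.012,0],[20,0,0,-0.004,0],[20,0,0,0,0],[20,0,0,0,0]]'
python3 -m inch '[[20,0,0,-0.002,0],[20,0,0,-0.001,0],[20,0,0,0,0]]'
```

```text
time_s: 6.88
eef_pos: [0.5253, 0.2403, 0.0774]
tool_rot: [179.9, -0.1, 85.0]
wrist_force: [-1.0, -0.7, -4.4]
grip_width: 0.318
grasp_force: 30.0
time_s: 7.25
eef_pos: [0.524, 0.2399, 0.0726]
tool_rot: [-180.0, 0.0, 85.0]
wrist_force: [-0.3, -0.4, -4.0]
grip_width: 0.32
grasp_force: 30.0
```

```bash
python3 -m inch '[[20,0,0,-0.001,0],[20,0,0,0,0]]'
python3 -m inch '[[20,0,0,-0.001,0],[20,0,0,0,0]]'
```

```text
time_s: 7.5
eef_pos: [0.524, 0.2399, 0.0715]
tool_rot: [-180.0, 0.0, 85.0]
wrist_force: [-0.6, -0.0, -4.9]
grip_width: 0.321
grasp_force: 30.0
time_s: 7.75
eef_pos: [0.5242, 0.2399, 0.0709]
tool_rot: [180.0, -0.0, 85.0]
wrist_force: [-1.2, -1.3, -1.6]
grip_width: 0.32
grasp_force: 30.0
```

Contact was felt at 0.071, as predicted. I'll open gradually.

```bash
python3 -m inch '[[36,0,0,0,0],[40,0,0,0,0],[44,0,0,0,0],[48,0,0,0.001,0],[52,0,0,0.001,0],[56,0,0,0.001,0],[60,0,0,0.001,0],[60,0,0,0,0],[60,0,0,0,0],[60,0,0,0,0]]'
python3 - <<'E'
from workcell import manip, read_camera
import cv2,numpy as np
from scipy.spatial.transform import Rotation as Ro
o=manip.get_obs();c=read_camera("wrist");cv2.imwrite("pics/w3.png",c["color"][:,:,::-1])
T=np.eye(4);T[:3,:3]=Ro.from_euler("xyz",o["tool_rot"],degrees=True).as_matrix();T[:3,3]=o["eef_pos"]
np.savez("wrist3.npz",intrinsics=c["intrinsics"],world_to_cam=np.linalg.inv(T@c["hand_eye"]))
E
```

```text
time_s: 9.0
eef_pos: [0.5241, 0.2399, 0.0746]
tool_rot: [-180.0, 0.0, 85.0]
wrist_force: [-0.1, -0.1, -0.1]
grip_width: 0.599
grasp_force: 0.0
```

View pics/w3.png

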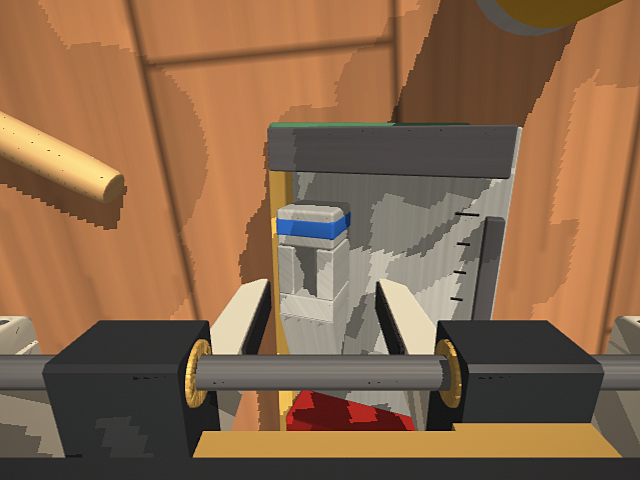

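The view shows the head lying on the plate beside the ledge, band at (315,227), with the fingers clear of it. Now I'll press it onto the ledge with the far finger.

```bash
python3 -m inch '[[60,-0.010,0.001,-0.003,0],[60,-0.004,0,-0.003,0],[60,-0.002,0,0,0],[60,0,0,0,0]]'
python3 -m inch '[[60,-0.001,0,0,0],[60,-0.001,0,0,0],[60,0,0,0,0]]'
python3 -m inch '[[60,-0.001,0,0,0],[60,-0.001,0,0,0],[60,0,0,0,0]]'
```

```text
time_s: 9.55
eef_pos: [0.5079, 0.2409, 0.0687]
tool_rot: [-180.0, -0.0, 85.0]
wrist_force: [0.0, 0.8, 0.1]
grip_width: 0.598
grasp_force: 0.0
time_s: 9.93
eef_pos: [0.5063, 0.2409, 0.0687]
tool_rot: [180.0, -0.0, 85.0]
wrist_force: [0.1, -0.1, 0.2]
grip_width: 0.599
grasp_force: 0.3
time_s: 10.3
eef_pos: [0.504, 0.241, 0.0686]
tool_rot: [-180.0, -0.0, 85.0]
wrist_force: [0.3, 0.2, 0.0]
grip_width: 0.606
grasp_force: 0.2
```

```bash
python3 -m inch '[[60,-0.001,0,0,0],[60,0,0,0,0]]'
python3 -m inch '[[60,-0.001,0,0,0],[60,0,0,0,0]]'
python3 -m inch '[[60,-0.001,0,0,0],[60,0,0,0,0]]'
python3 - <<'E'
from workcell import manip, read_camera
import cv2
c=read_camera("wrist");cv2.imwrite("pics/w4.png",c["color"][:,:,::-1])
E
```

```text
time_s: 10.55
eef_pos: [0.5034, 0.241, 0.0688]
tool_rot: [180.0, -0.0, 85.0]
wrist_force: [2.3, 0.4, -0.7]
grip_width: 0.6
grasp_force: 1.0
time_s: 10.8
eef_pos: [0.503, 0.241, 0.0692]
tool_rot: [179.9, -0.0, 85.0]
wrist_force: [4.4, 0.8, 1.0]
grip_width: 0.604
grasp_force: 2.5
time_s: 11.05
eef_pos: [0.5027, 0.2411, 0.0697]
tool_rot: [179.8, -0.1, 85.0]
wrist_force: [6.0, 0.5, 0.9]
grip_width: 0.603
grasp_force: 3.3
```

View pics/w4.png

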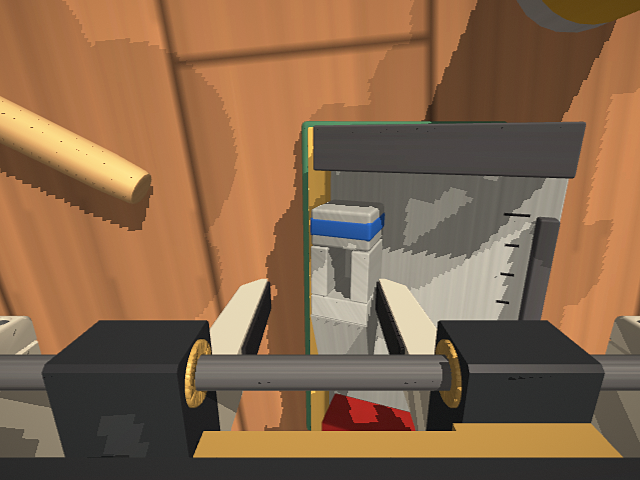

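In the view the head is flat and tight along the brass ledge, pressed at 6 N. I'll back off, rise, shut the fingers and go behind the red jaw.

```bash
python3 -m inch '[[60,0.006,0,0,0],[60,0.005,0,0.003,0],[60,0,0,0.01,0],[60,0,0,0.03,0],[60,0,0,0.05,0],[60,0,0,0.02,0],[0,0.003,-0.04,0,0],[0,0.004,-0.05,0,0],[0,0.004,-0.05,0,0],[0,0.002,-0.031,0,0],[0,0,0,0,0],[0,0,0,0,0]]'
python3 - <<'E'
from workcell import manip, read_camera
import cv2
from h import *
o=manip.get_obs();print(o["eef_pos"],o["time_s"])
t=read_camera("top")["color"][:,:,::-1].copy();cv2.imwrite("pics/top1.png",t)
s=read_camera("side")["color"][:,:,::-1].copy();cv2.imwrite("pics/side1.png",s)
a=cv2.resize(t[185:275,170:300],(800,554),interpolation=cv2.INTER_CUBIC);cv2.imwrite("pics/t1c.png",a)
E
```

```text
time_s: 12.6
eef_pos: [0.5248, 0.0704, 0.1813]
tool_rot: [-180.0, -0.0, 85.0]
wrist_force: [-1.0, 0.2, -0.0]
grip_width: 0.019
grasp_force: 0.0
[0.52483361 0.07042314 0.18133613] 12.6
```

View pics/t1c.png

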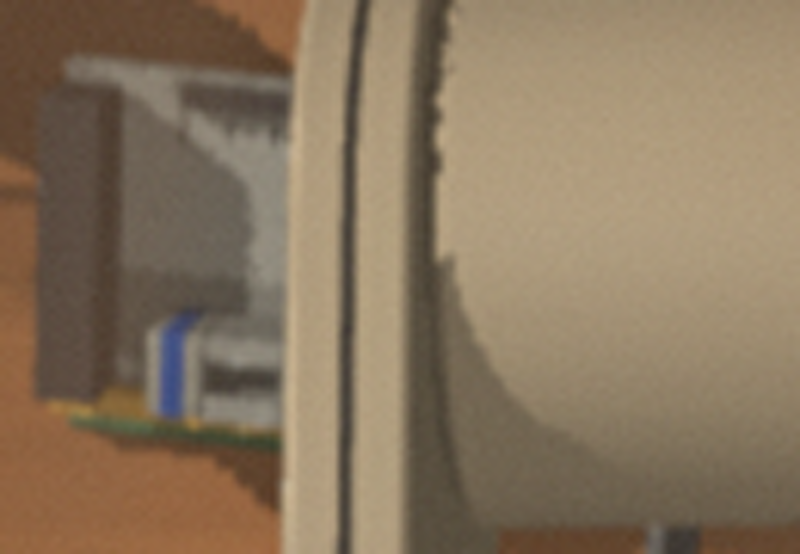

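The head lies square along the ledge, face about 15–20 mm from the fixed jaw, and the arm hides the rest. I'll go down behind the jaw and push.

```bash
python3 -m inch '[[0,0.002,0,-0.05,0],[0,0,0,-0.04,0],[0,0,0,-0.014,0],[0,0,0,-0.004,0],[0,0,0,0,0]]'
python3 -m inch '[[0,0.001,0.012,0,0],[0,0.001,0.012,0,0],[0,0.001,0.012,0,0],[0,0.001,0.012,0,0],[0,0,0,0,0]]'
```

```text
time_s: 13.32
eef_pos: [0.5282, 0.0702, 0.0751]
tool_rot: [179.9, -0.0, 85.0]
wrist_force: [-0.2, 0.2, 0.6]
grip_width: 0.009
grasp_force: 0.0
time_s: 13.95
eef_pos: [0.5311, 0.119, 0.0736]
tool_rot: [-180.0, -0.0, 85.1]
wrist_force: [1.2, -1.0, -0.5]
grip_width: 0.005
grasp_force: 0.0
```

```bash
python3 -m inch '[[0,0.0008,0.008,0,0],[0,0.0008,0.008,0,0],[0,0.0004,0.005,0,0],[0,0.0004,0.005,0,0],[0,0.0004,0.005,0,0],[0,0,0,0,0]]'
python3 -m inch '[[0,0.0004,0.004,0,0],[0,0.0004,0.004,0,0],[0,0.0004,0.004,0,0],[0,0,0,0,0]]'
python3 -m inch '[[0,0.0004,0.004,0,0],[0,0.0004,0.004,0,0],[0,0,0,0,0]]'
```

```text
time_s: 14.7
eef_pos: [0.534, 0.1495, 0.0737]
tool_rot: [180.0, -0.0, 85.0]
wrist_force: [-0.2, 0.7, -0.5]
grip_width: 0.005
grasp_force: 0.0
time_s: 15.2
eef_pos: [0.5353, 0.1615, 0.0737]
tool_rot: [180.0, -0.0, 85.0]
wrist_force: [-1.1, -0.3, 0.0]
grip_width: 0.005
grasp_force: 0.0
time_s: 15.58
eef_pos: [0.5359, 0.1686, 0.0737]
tool_rot: [-180.0, 0.0, 85.0]
wrist_force: [-1.6, -4.0, 1.3]
grip_width: 0.002
grasp_force: 2.1
```

```bash
python3 -m inch '[[0,0.0002,0.003,0,0],[0,0.0002,0.003,0,0],[0,0.0002,0.002,0,0],[0,0,0,0,0]]'
python3 -m inch '[[0,0.0002,0.002,0,0],[0,0.0001,0.001,0,0],[0,0,0,0,0]]'
python3 -m inch '[[0,0.0001,0.001,0,0],[0,0.0001,0.001,0,0],[0,0,0,0,0]]'
```

```text
time_s: 16.08
eef_pos: [0.5366, 0.1765, 0.0737]
tool_rot: [180.0, 0.0, 85.0]
wrist_force: [-1.1, -4.8, 1.0]
grip_width: 0.007
grasp_force: 2.4
time_s: 16.45
eef_pos: [0.5368, 0.1794, 0.0737]
tool_rot: [-180.0, 0.0, 85.0]
wrist_force: [-1.6, -5.9, 2.4]
grip_width: 0.005
grasp_force: 2.7
time_s: 16.82
eef_pos: [0.537, 0.1805, 0.0737]
tool_rot: [-180.0, 0.1, 85.0]
wrist_force: [-1.9, -9.1, 3.8]
grip_width: 0.007
grasp_force: 4.7
```

```bash
python3 -m inch '[[0,0.0001,0.001,0,0],[0,0.0001,0.001,0,0],[0,0,0,0,0]]'
python3 -m inch '[[0,0.0001,0.001,0,0],[0,0.0001,0.001,0,0],[0,0,0,0,0]]'
```

```text
time_s: 17.2
eef_pos: [0.537, 0.1806, 0.0737]
tool_rot: [-179.9, 0.3, 85.0]
wrist_force: [-2.9, -18.8, 6.2]
grip_width: 0.003
grasp_force: 9.2
time_s: 17.58
eef_pos: [0.5369, 0.1807, 0.0737]
tool_rot: [-179.9, 0.5, 84.9]
wrist_force: [-7.4, -26.2, 11.2]
grip_width: 0.003
grasp_force: 13.6
```

Stalled solidly, so it's snug. I'll back off, clear the view and check.

```bash
python3 -m inch '[[0,-0.0003,-0.005,0,0],[0,-0.001,-0.012,0,0],[0,-0.002,-0.03,0,0],[0,-0.002,-0.04,0.03,0],[0,0,-0.05,0.05,0],[0,0,-0.06,0.03,0],[0,0,-0.06,0,0],[0,0,-0.06,0,0],[0,0,-0.05,0,0],[0,0,0,0,0],[0,0,0,0,0]]'
python3 - <<'E'
from workcell import manip, read_camera
import cv2
from h import *
t=read_camera("top")["color"][:,:,::-1].copy();s=read_camera("side")["color"][:,:,::-1].copy()
a=cv2.resize(t[190:270,170:300],(650,400),interpolation=cv2.INTER_CUBIC)
cv2.imwrite("pics/fin_t.png",t);cv2.imwrite("pics/fin_s.png",s)
b=cv2.resize(s[175:270,260:345],(224,250),interpolation=cv2.INTER_CUBIC);
o=np.zeros((590,650,3),np.uint8);o[:400]=a;o[400:,:]=cv2.resize(s[185:247,240:350],(650,190),interpolation=cv2.INTER_CUBIC) if False else cv2.copyMakeBorder(cv2.resize(s[180:255,255:345],(228,190),interpolation=cv2.INTER_CUBIC),0,0,0,422,cv2.BORDER_CONSTANT)
cv2.imwrite("pics/fin.png",o)
O=np.array([.5147,.3074,.048]);ps=np.radians(-5)
def X(p):
    c,s,a,b=np.cos(ps),np.sin(ps),np.cos(.349),np.sin(.349)
    return O+np.array([[c,-s,0],[s,c,0],[0,0,1]])@[p[0]*a-p[2]*b,p[1],p[0]*b+p[2]*a]
for p in((0,0,.03),(.03,0,.03),(0,-.012,.03),(.03,-.012,.03),(.004,-.09,.028),(.06,-.09,.028)):
    q=pix("top",X(p));print(p,q.round(1),"crop",((q-[170,190]+.5)*5-.5).round())
H,S,V=cv2.split(cv2.cvtColor(t,cv2.COLOR_BGR2HSV));b=((H>100)&(H<130)&(S>100))[190:270,170:300];v,u=np.where(b);print("blue",u.min()+170,u.max()+170,v.min()+190,v.max()+190)
E
```

```text
time_s: 18.95
eef_pos: [0.5321, -0.1709, 0.1756]
tool_rot: [180.0, -0.0, 85.0]
wrist_force: [0.5, 0.4, 0.1]
grip_width: 0.003
grasp_force: 0.0
(0, 0, 0.03) [183.5 250.7] crop [ 69. 305.]
(0.03, 0, 0.03) [183.8 236.7] crop [ 71. 236.]
(0, -0.012, 0.03) [189.3 251.3] crop [ 99. 309.]
(0.03, -0.012, 0.03) [189.7 237.4] crop [101. 239.]
(0.004, -0.09, 0.028) [227.7 253.4] crop [290. 319.]
(0.06, -0.09, 0.028) [229.1 227.3] crop [297. 188.]
blue 188 189 241 249
```

View pics/fin.png

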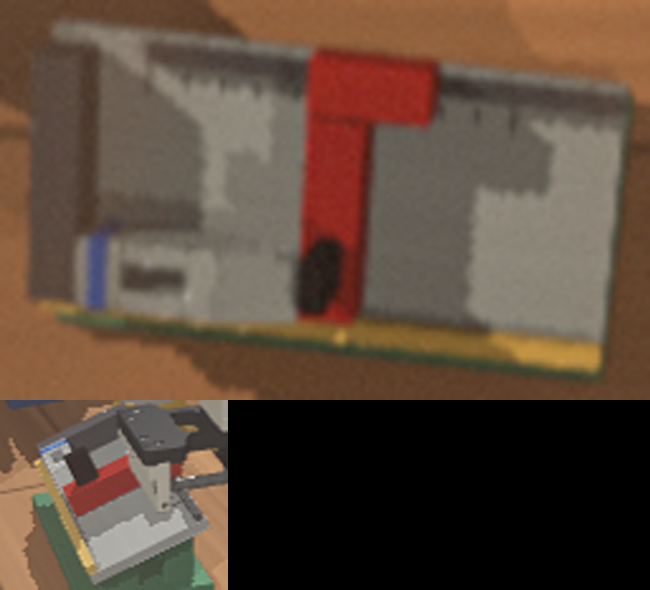

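The head touches the fixed jaw at the left, the red jaw touches the pein, and the long side follows the ledge. As a check, I'll repeat the gentle press to the ledge. The finger position at contact will show whether it is still seated.

```bash
python3 -m inch '[[60,-0.001,0.03,0,0],[60,-0.001,0.05,0,0],[60,-0.001,0.05,0,0],[60,-0.001,0.05,0,0],[60,-0.001,0.05,0,0],[60,-0.001,0.05,0,0],[60,-0.001,0.05,0,0],[60,-0.001,0.05,0,0],[60,-0.001,0.04,0,0],[60,0,0.012,0,0],[60,0,0,0,0],[60,0,0,0,0]]'
python3 -m inch '[[60,0,0,-0.04,0],[60,0,0,-0.04,0],[60,0,0,-0.015,0],[60,-0.003,0,-0.005,0],[60,-0.003,0,-0.003,0],[60,-0.003,0,-0.003,0],[60,-0.003,0,0,0],[60,0,0,0,0],[60,0,0,0,0]]'
```

```text
time_s: 20.55
eef_pos: [0.5231, 0.2599, 0.1758]
tool_rot: [-180.0, 0.0, 85.0]
wrist_force: [-0.2, -0.1, 0.7]
grip_width: 0.597
grasp_force: 0.0
time_s: 21.68
eef_pos: [0.5113, 0.2609, 0.0701]
tool_rot: [180.0, -0.0, 85.0]
wrist_force: [-0.3, -0.2, -0.5]
grip_width: 0.602
grasp_force: 0.0
```

```bash
python3 -m inch '[[60,-0.002,0,-0.001,0],[60,-0.002,0,0,0],[60,0,0,0,0]]'
python3 -m inch '[[60,-0.001,0,0,0],[60,-0.001,0,0,0],[60,0,0,0,0]]'
python3 -m inch '[[60,-0.001,0,0,0],[60,-0.001,0,0,0],[60,0,0,0,0]]'
python3 -m inch '[[60,-0.001,0,0,0],[60,0,0,0,0]]'
```

```text
time_s: 22.05
eef_pos: [0.5069, 0.2608, 0.0687]
tool_rot: [-180.0, 0.0, 85.0]
wrist_force: [-0.7, 0.4, 0.2]
grip_width: 0.599
grasp_force: 0.0
time_s: 22.42
eef_pos: [0.5053, 0.2608, 0.0689]
tool_rot: [180.0, -0.0, 85.0]
wrist_force: [0.8, -0.3, 0.0]
grip_width: 0.597
grasp_force: 0.3
time_s: 22.8
eef_pos: [0.5045, 0.2608, 0.0695]
tool_rot: [179.8, -0.0, 85.0]
wrist_force: [7.1, -0.2, -0.8]
grip_width: 0.602
grasp_force: 2.6
time_s: 23.05
eef_pos: [0.5042, 0.2609, 0.07]
tool_rot: [179.8, -0.1, 85.0]
wrist_force: [7.6, -0.4, 0.8]
grip_width: 0.6
grasp_force: 3.4
```

Contact and stall are exactly where a seated head predicts (0.504 against 0.5044). I'll release, rise and hand in.

```bash
python3 -m inch '[[60,0.006,0,0,0],[60,0.006,0,0.003,0],[60,0,0,0.01,0],[60,0,0,0.03,0],[60,0,0,0.05,0],[60,0,0,0.02,0],[60,0,0,0,0],[60,0,0,0,0]]'
python3 -c "
from workcell import manip;print(manip.hand_in())"
```

```text
time_s: 24.05
eef_pos: [0.5131, 0.2604, 0.1798]
tool_rot: [-179.9, 0.1, 85.0]
wrist_force: [-0.2, 0.2, -0.5]
grip_width: 0.598
grasp_force: 0.0
the job is handed in; nothing more can be done
None
```

I handed the job in at 24 s: the bright head lies flat against the ledge with its blue-banded face at the fixed jaw and the red jaw closed snugly on it, going by the last view and contact forces; no verdict came back.

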